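# Draw the hot parts tray out of the dryer with the pull hook

### The job

The steel parts tray in the white dryer is hot: take the hook tool from the green mat, lower its tip into the brass ring on the tray's front and drag the tray straight out along its runway until it has pushed the red stop home, feeling for it and never pulling or pressing on the tray harder than 20 N. Then unhook, leave the tray out there with the stop pushed home, and lay the hook tool flat on the green mat as it lay before, handle on the mat and tip down. Do not touch the hot tray with the gripper, and leave the other things on the bench alone.

Things in the scene. Friction and masses are not known exactly. Their poses are not given: they have to be found in the camera images.
- hook_grip (a point): Centre of the hook tool's blue handle, half-way up; 0.18 kg, lies flat on the mat. x: from handle along shank to tip, z up. Handle 22 mm wide (y), 34 tall, 70 long between black ends (32 and 28 wide; -47 to +43 mm in x). A 6.4 mm round steel shank runs ahead, 11 mm above this point, to a downturned tip.
- hook_tip (a point): Lower end of the hook tool's upright downturned tip (6.4 mm thick): 130 mm ahead (x) of hook_grip and 15.5 mm below it. The shank's underside is 23 mm above this point.
- tray_ring (a point): Centre of the brass pull ring on the tray's front. The ring lies level: hole 20 mm wide, outside 32 mm, bar 6 mm thick (3 mm above and below this point). About 38 mm above the bench. Axes as the tray's.
- tray: Hot steel parts tray, loose, 140 (x) x 115 (y) x 36 (z) mm, 0.35 to 0.7 kg. Origin: centre of its underside, on the dryer's runway 6 mm above the bench. It slides out along -x (the dryer's -x); the ring's centre is 88 mm towards -x of the origin and 32 mm above it. Dragging it takes roughly 1 to 4 N.
- dryer: White bench dryer, fixed: cabinet 260 (y) x 180 (x) x 110 (z) mm with a tunnel. Origin: foot of its front face, mid-width. The cabinet lies on +x; a runway leads 170 mm out along -x, towards the robot, between rails 120 mm apart and 20 mm high. The tray is drawn along the dryer's -x.
- stop (a joint): Red stop on a blue block (40 mm high) on the runway: two plungers, 56 mm gap between for ring and hook (16 mm high crosspiece there). 0 at rest, 0.004 m home; the tray's front pushes it. About 6 N of friction, stays where pushed, solid when home: force then climbs steeply. Its place is not given: the tray meets it after 35 to 95 mm.
- mat: Green mat fixed on the bench, 260 (x) x 110 (y) x 3 mm; origin: centre of its underside. The hook tool lies on it at the start, along its x.
- cog: Dark steel sprocket ring, 60 mm wide, 12 mm high, near the runway; bystander, leave alone. Origin: centre of its underside.
- oil: Blue oil bottle, 56 mm wide, 150 mm high; bystander, leave alone. Origin: centre of its underside.
- grease: White grease jar, 70 mm wide, 60 mm high; bystander, leave alone. Origin: centre of its underside.
- wrench: Steel wrench lying on the bench; bystander, leave alone. Origin: centre of its underside.
- hub: Aluminium wheel hub standing on end, 52 mm wide, 60 mm high; bystander, leave alone. Origin: centre of its underside.
- bolts: Blue open bin with bolts, 100 x 140 x 50 mm; bystander, leave alone. Origin: centre of its underside.
Things that resemble listed ones, but are neither listed nor needed, are in the scene too. What is shaped like the part that bears hook_grip but pink or turquoise is not meant.

How it is judged:
By the outcome, as a careful person would: the job done as asked, in the order asked, and still so for the second after the job is handed in, with the robot touching nothing.
It also fails if it takes over 72 s, if anything falls off the work surface, if the arm or the gripper's body presses on something with over 40 N, if the wrist force passes 120 N, or if a joint passes its speed limit or range.

### The arm

A 6-joint arm with a two-finger parallel gripper is mounted at the origin on the work surface. World frame = base frame: x ahead of the robot, y to its left, z up, the work surface at z = 0. Lengths are in mm, angles in rad, forces in N, time in s.
With the tool pointing down it reaches from about 275 to 750 mm from the base axis. Payload 10.2 kg.
Tool frame: the origin (TCP) lies at the centre of the arm's flange, where the gripper is bolted on; the fingertips stand 166 mm ahead of it and the grasp point (between the pads) lies 147 mm ahead of it; z points along the fingers, y is the line along which they close (so a half turn about z gives the same grasp; the last joint's range is limited). The gripper opens to 88 mm and grips with 3 to 60 N. Pads are 18 mm wide; open, the fingers measure 123 mm over their backs; the gripper's body (75 mm by 187 mm) begins 45 mm behind the grasp point.
Start: joints at [1.108, 0.313, 1.498, -0, 1.331, -0.223], TCP at [124.705, 509.981, 404.72] pointing down, gripper open.
Joint ranges: [-2.94, 2.94], [-0.97, 2.17], [0.19, 2.56], [-1.23, 4.37], [0.02, 3.11], [-2.88, 2.88]. Speed limits (rad/s): [2.39, 2.39, 3.01, 3.14, 3.14, 3.14].

### API

Orientations are given as a unit quaternion [w, x, y, z].
In Python, from workcell import get_obs, camera, hand_in gives the robot as it stands. The module is installed in compiled form; this text tells all that it offers.
- The arm moves only by the tool servo_tool, never from a script. Its argument "deltas" is a list that holds one entry, the list of rows, each a list of 5 numbers: the gripper's target within -1 to 1 (fully open at 1, half-way at 0, shut at -1), then the shift along the world's x, y, z in cm, then the turn about the world's z in rad. In form: [[[grip, x, y, z, twist], ...]]. A call has 1 to 12 rows; each row is the pose to reach, as a shift and turn from the pose commanded when the call began; what a row does not reach only later rows make up. A row lasts 1/10 s, in which the tool goes at most 50 mm and 8.59 degrees, less where a joint would pass 70% of its speed; a pose out of reach is approached as far as the arm can. A call with a gripper value outside its range is refused whole. The fingers move at their own pace and stop on an object; "force" is the grip in N (left out, the last holds). Time passes only in rows, so rows that repeat a pose let the fingers close. It gives the time, the measured TCP pose, the force, the opening and the grip force at its end, in the units of the state.
- get_obs(): the state, without advancing time (a new reading comes with each control period).
- camera(name): name is "scene" or "top" or "wrist"; returns a dict with "img" (420x560x3 uint8, red, green, blue), "depth" (420x560 float32, mm along the optical axis (not along the pixel's ray), 0 where there is no reading), "fx", "fy", "cx", "cy" (pixels), "k1" (the pictures are not rectified: a ray, as slopes to the right and down, at radius r is drawn at 1 + k1 r^2 times it, then the intrinsics apply), "rvec" (rotation vector, rad) and "tvec" (3), from world to camera coordinates, as OpenCV has them. Camera axes: x right, y down, z forward; pixel columns grow to the right and rows downward; lengths in mm; the calibration is good to about 2 mm. A picture is of the moment at which its call begins.
- hand_in(): hands the job in; it is judged then, once.
The state is a dict: "t": time; "joint_positions": joint angles; "joint_vel": joint speeds; "effort": joint torques, N m; "tcp_pos": TCP position; "orientation": TCP orientation; "ft_force": force on the tool from outside, world axes, zero at the start; "moment": the same for the moment, N m; "finger_gap": opening from 0.0 (shut) to 1.0 (fully open); "grip_force": force on a finger pad.
Only numpy, scipy, OpenCV 4.12 (cv2) and the standard library are available. Lean on these libraries where they do the work, as an engineer would, in place of code of your own. Each camera call takes 0.05 s, during which the arm holds its last target. There are 200 camera calls.

## Working session

There is one attempt and no reset: what is moved stays moved. The work goes in short steps, Python scripts to look and compute and a tool call to move; the robot and the scene stay as the last step left them, time stands still between calls to the robot, and variables do not carry over. Pictures are saved under pics/ and viewed, at most 12 in all, crops included, and the job is handed in when it is done.

Besides the shell and the picture viewer there is one more tool, called after "Call:" by a JSON object that holds its "api" and its "payload", one argument or row to a line. servo_tool: Moves the arm, as the interface text tells. Its arguments: {"type":"object","properties":{"deltas":{"type":"array"},"force":{"type":"number"}},"required":["deltas"]}

```bash
mkdir -p pics; cat > h.py <<'E'
import numpy as np, cv2
from workcell import get_obs, camera
def pts(c):
    "world xyz per pixel from depth"
    h,w=c['depth'].shape
    u,v=np.meshgrid(np.arange(w),np.arange(h))
    xy=ray(c,np.c_[u.ravel(),v.ravel()])
    P=np.c_[xy,np.ones(len(xy))]*c['depth'].reshape(-1,1)
    R=cv2.Rodrigues(np.array(c['rvec'],float))[0]
    return ((P-np.array(c['tvec']).ravel())@R).reshape(h,w,3)
def ray(c,uv):
    uv=np.atleast_2d(np.array(uv,float))
    d=(uv-[c['cx'],c['cy']])/[c['fx'],c['fy']]
    s=d.copy()
    for _ in range(10): s=d/(1+c['k1']*(s**2).sum(1,keepdims=True))
    return s
def onplane(c,uv,z):
    s=ray(c,uv); R=cv2.Rodrigues(np.array(c['rvec'],float))[0]
    o=-R.T@np.array(c['tvec'],float).ravel(); d=np.c_[s,np.ones(len(s))]@R
    return o+d*((z-o[2])/d[:,2:3])
def save(c,n,crop=None,k=1):
    im=c['img'][:,:,::-1]
    if crop: im=im[crop[1]:crop[3],crop[0]:crop[2]]
    cv2.imwrite('pics/'+n,cv2.resize(im,None,fx=k,fy=k,interpolation=cv2.INTER_CUBIC))
E
python3 - <<'E'
from h import *
import pickle
for n in('scene','top'):
    c=camera(n); save(c,n+'0.png',k=1.4); pickle.dump(c,open(n+'.pkl','wb'))
print(get_obs())
E
```

```text
{'t': 0.1, 'joint_positions': array([ 1.10762288e+00,  3.13383575e-01,  1.49834082e+00, -2.38129729e-05,
        1.33099247e+00, -2.23405330e-01]), 'joint_vel': array([ 1.98733751e-03, -2.53097743e-03, -1.63342760e-03,  4.69256176e-04,
        2.57121485e-05,  4.13034281e-04]), 'effort': array([ 2.32540144e-03, -4.02813470e+01, -2.52644420e+01,  6.95847650e-02,
        3.42126936e-02, -4.11285487e-05]), 'tcp_pos': array([124.67789934, 509.94901668, 404.23118954]), 'orientation': array([-1.78307389e-04,  1.19594264e-01,  9.92822691e-01, -5.33199855e-04]), 'ft_force': array([ 0.04725786,  0.36202774, -0.79911642]), 'moment': array([ 0.04662759, -0.01526333, -0.01685089]), 'grip_force': 0.0, 'finger_gap': 1.0018825836712777}
```

View pics/top0.png

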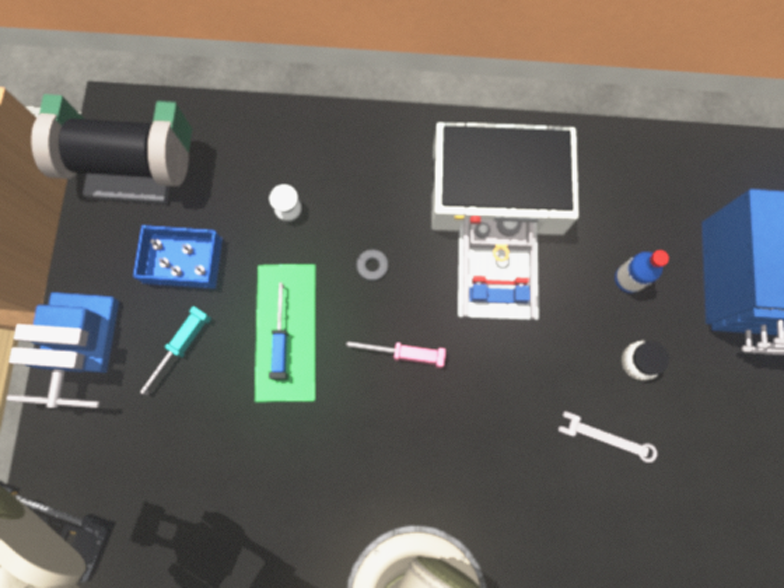

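View pics/scene0.png

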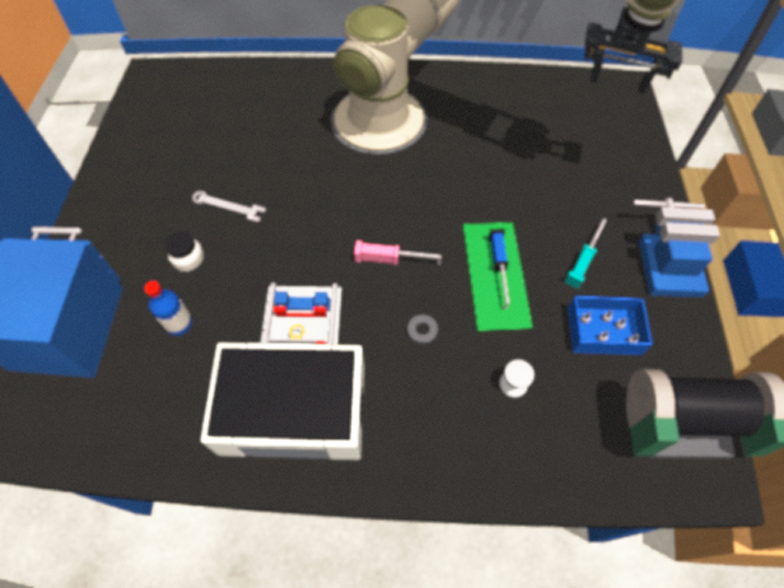

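The top view shows the hook on the mat, with its handle at (279,353) and tip at (281,287). The ring is at (501,254), the stop at (500,288), and the pink and turquoise tools are decoys. Next I'll measure these.

```bash
cat > m.py <<'E'
from h import *
import pickle
from scipy import ndimage as nd
for n,boxes in (('top',dict(mat=(175,180,235,295),ring=(345,165,370,195),stop=(325,192,390,222),rw=(320,150,395,235))),
                ('scene',dict(mat=(325,155,385,240),ring=(200,228,225,243),stop=(185,200,245,228),rw=(180,195,250,250)))):
    c=pickle.load(open(n+'.pkl','rb')); hsv=cv2.cvtColor(c['img'],cv2.COLOR_RGB2HSV); P=pts(c)
    H,S,V=[hsv[...,i].astype(int) for i in range(3)]
    def m(b,cond):
        k=np.zeros(H.shape,bool); x0,y0,x1,y1=boxes[b]; k[y0:y1,x0:x1]=True; return k&cond
    def cen(k): v,u=np.nonzero(k); return np.c_[u,v]
    g=m('mat',(H>45)&(H<80)&(S>100))
    # mat as filled hull
    r=cv2.minAreaRect(onplane(c,cen(g),3)[:,:2].astype(np.float32)); print(n,'mat',r)
    b=m('mat',(H>95)&(H<130)&(S>100)); q=onplane(c,cen(b),30)
    print(' handle blue n',b.sum(),'plane30 mean',q.mean(0).round(1),'rect',cv2.minAreaRect(q[:,:2].astype(np.float32)),'depth med',np.median(P[b],0).round(1))
    sh=m('mat',(S<70)&(V>110)); d=P[sh]; q=onplane(c,cen(sh),28); 
    if len(q)>5:
        print(' shank n',sh.sum(),'fit',cv2.fitLine(q[:,:2].astype(np.float32),cv2.DIST_HUBER,0,.01,.01).ravel().round(3),'ext',q.min(0).round(1),q.max(0).round(1))
    y=m('ring',(H>17)&(H<35)&(S>80)); q=onplane(c,cen(y),40)
    print(' ring n',y.sum(),'mean',q.mean(0).round(1),'rect',cv2.minAreaRect(q[:,:2].astype(np.float32)),np.median(P[y],0).round(1))
    s=m('stop',(H>100)&(H<130)&(S>100)); print(' block',cv2.minAreaRect(onplane(c,cen(s),40)[:,:2].astype(np.float32)),np.median(P[s],0).round(1))
    s=m('stop',((H<8)|(H>172))&(S>120)); q=onplane(c,cen(s),35);print(' red',cv2.minAreaRect(q[:,:2].astype(np.float32)),q.min(0).round(1),q.max(0).round(1))
    w=m('rw',(np.abs(P[...,2]-20)<4)&(V>120)); q=P[w]; print(' rails n',len(q))
    print(' rails rect',cv2.minAreaRect(q[:,:2].astype(np.float32)))
    R=cv2.Rodrigues(np.array(c['rvec'],float))[0]; print(' cam',(-R.T@np.array(c['tvec']).ravel()).round())
    # dryer roof
    k=(np.abs(P[...,2]-110)<8)&(P[...,0]>400)&(np.abs(P[...,1]+100)<260)
    l,nn=nd.label(k); 
    if nn:
        i=1+np.argmax(nd.sum(k,l,range(1,nn+1))); q=P[l==i]; print(' roof',cv2.minAreaRect(q[:,:2].astype(np.float32)))
    save(c,n+'_c.png',(310,140,410,240) if n=='top' else (170,180,270,260),5)
E
python3 m.py; python3 -c "
import cv2,numpy as np
from h import *; import pickle
c=pickle.load(open('top.pkl','rb'));save(c,'a.png',(310,140,410,240),4);save(c,'b.png',(175,180,275,300),4)
a=cv2.imread('pics/a.png');b=cv2.imread('pics/b.png')[:400];cv2.imwrite('pics/ab.png',np.hstack([a,b]))"
```

```text
top mat ((450.6897277832031, 275.3224792480469), (260.9301452636719, 112.69261932373047), 5.466533184051514)
 handle blue n 262 plane30 mean [406.  278.8  30. ] rect ((406.90130615234375, 279.5649719238281), (70.06861114501953, 22.977872848510742), 6.288723945617676) depth med [404.3 277.4  35.5]
 shank n 165 fit [9.99000e-01 4.60000e-02 4.78761e+02 2.86905e+02] ext [361.5 269.4  28. ] [574. 332.  28.]
 ring n 40 mean [ 629.7 -120.7   40. ] rect ((625.665283203125, -118.83148956298828), (26.996299743652344, 22.205602645874023), 85.76099395751953) [ 632.9 -124.7   38.3]
 block ((544.0730590820312, -118.23921966552734), (31.108434677124023, 106.70333099365234), 0.6708201766014099) [ 546.3 -121.1   28.5]
 red ((570.3189086914062, -119.61228942871094), (10.266407012939453, 99.59651947021484), 2.3421037197113037) [ 564.5 -169.3   35. ] [577.5 -69.8  35. ]
 rails n 631
 rails rect ((601.5701293945312, -120.27195739746094), (188.5728759765625, 198.2089385986328), 2.00736141204834)
 cam [ 273.   68. 1173.]
 roof ((768.388916015625, -114.59410095214844), (166.83131408691406, 243.0539093017578
[... 439 characters left out ...]
 mean [ 624.5 -117.5   40. ] rect ((623.197509765625, -117.11870574951172), (26.689176559448242, 25.05312728881836), 3.0799813270568848) [ 625.2 -118.4   40. ]
 block ((555.7940673828125, -115.50740814208984), (34.673057556152344, 109.6236801147461), 2.8203139305114746) [ 549.9 -120.3   27.3]
 red ((575.295166015625, -118.9825439453125), (21.77301788330078, 104.14588928222656), 2.9078152179718018) [ 565.1 -171.4   35. ] [588.3 -66.4  35. ]
 rails n 391
 rails rect ((573.6563720703125, -119.6261215209961), (137.8218231201172, 139.56455993652344), 1.1352019309997559)
 cam [1058.   88.  981.]
 roof ((766.2890625, -112.79206848144531), (166.61399841308594, 246.3249969482422), 2.1052844524383545)
```

View pics/ab.png

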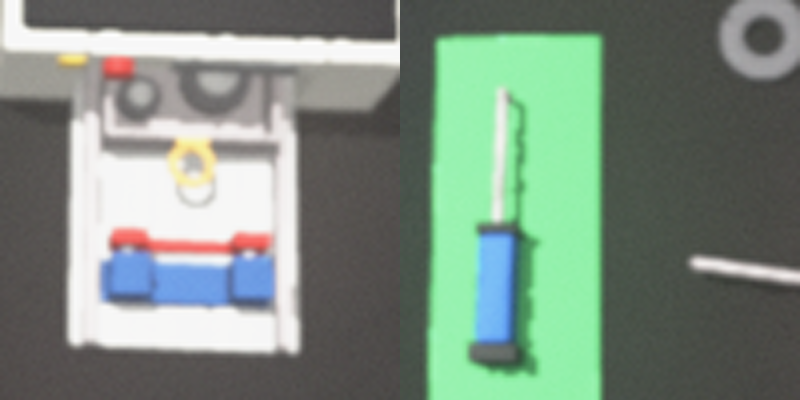

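The crop shows the tray's brass ring at (191,163) with the stop's gap centred in front of it. The hook lies nearly along the mat. I'll move above the hook for a wrist look.

Call:
{"api": "servo_tool", "payload": {
  "deltas": [
    [[1,27.9,-23.2,-9,0.33],[1,27.9,-23.2,-9,0.33],[1,27.9,-23.2,-9,0.33],[1,27.9,-23.2,-9,0.33],[1,27.9,-23.2,-9,0.33],[1,27.9,-23.2,-9,0.33],[1,27.9,-23.2,-9,0.33],[1,27.9,-23.2,-9,0.33],[1,27.9,-23.2,-9,0.33],[1,27.9,-23.2,-9,0.33],[1,27.9,-23.2,-9,0.33]]
  ]
}}

```text
t: 1.2
tcp_pos: [403.0, 278.6, 314.9]
orientation: [-0.0, -0.046, 0.999, 0.0]
ft_force: [0.3, -0.8, 0.6]
finger_gap: 1.0
grip_force: 0.0
```

```bash
python3 - <<'E'
from h import *; import pickle
c=camera('wrist'); save(c,'w1.png',k=1); pickle.dump(c,open('w1.pkl','wb'))
R=cv2.Rodrigues(np.array(c['rvec'],float))[0]; print((-R.T@np.array(c['tvec']).ravel()).round(),R.round(2))
o=get_obs();print(o['t'],o['tcp_pos'],o['orientation'],o['ft_force'])
E
```

```text
[331. 272. 296.] [[-0.09  1.    0.  ]
 [ 0.95  0.09  0.29]
 [ 0.29  0.03 -0.96]]
1.25 [402.92064925 278.74544679 314.98861859] [ 1.10996899e-04 -4.58500180e-02  9.98948323e-01  1.07403922e-04] [-0.03632645 -0.31360265  0.01352915]
```

View pics/w1.png

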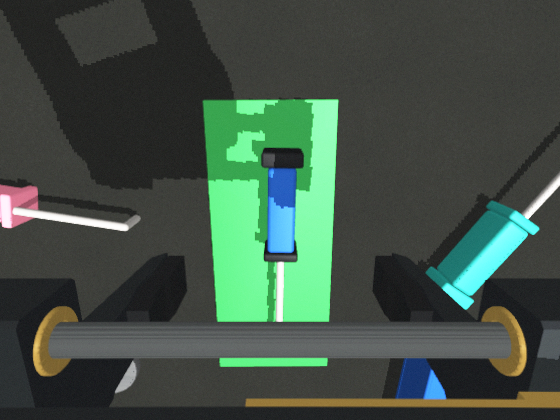

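The wrist view shows the blue handle at (281,208), centred between the fingers, with the shank running down to (279,320).

```bash
python3 - <<'E'
from h import *; import pickle
c=pickle.load(open('w1.pkl','rb')); hsv=cv2.cvtColor(c['img'],cv2.COLOR_RGB2HSV).astype(int); P=pts(c)
H,S,V=hsv[...,0],hsv[...,1],hsv[...,2]
k=np.zeros(H.shape,bool); k[140:260,255:310]=1
b=k&(H>100)&(H<130)&(S>120); v,u=np.nonzero(b)
print('depth z',np.percentile(P[b][:,2],[5,50,95]))
t=b&(P[...,2]>32); v,u=np.nonzero(t); q=onplane(c,np.c_[u,v],37)[:,:2]
print('top',cv2.minAreaRect(q.astype(np.float32)), q.min(0),q.max(0))
k=np.zeros(H.shape,bool); k[264:318,268:295]=1
s=k&(S<60)&(V>110); v,u=np.nonzero(s); q=onplane(c,np.c_[u,v],31+3)[:,:2]
print('shank',len(u),q.mean(0),cv2.fitLine(q.astype(np.float32),cv2.DIST_HUBER,0,.01,.01).ravel(),np.median(P[s],0))
bl=(V<60)&(P[...,2]>10); bl[:140]=0;bl[262:]=0;bl[:,:255]=0;bl[:,308:]=0
q=P[bl];print('black',q[:,:2].min(0),q[:,:2].max(0))
g=(H>45)&(H<80)&(S>100); v,u=np.nonzero(g); print('mat',cv2.minAreaRect(onplane(c,np.c_[u,v],3)[:,:2].astype(np.float32)))
E
```

```text
depth z [36.18532582 37.94617143 39.12251094]
top ((408.0767822265625, 281.6686706542969), (70.5213851928711, 21.05644416809082), 4.7324628829956055) [372.68067968 268.53290894] [443.24703949 294.48610587]
shank 386 [479.4253862  286.80411935] [9.9766159e-01 6.8347529e-02 4.7931146e+02 2.8678308e+02] [479.29247314 286.69280459  34.83549816]
black [330.69196073 262.92294046] [450.03381012 296.95213755]
mat ((454.0655517578125, 277.3552551269531), (260.9774475097656, 110.87303924560547), 5.484440326690674)
```

Call:
{"api": "servo_tool", "payload": {
  "deltas": [
    [[1,0.4,0.3,-5,-0.012],[1,0.4,0.3,-9,-0.012],[1,0.4,0.3,-12,-0.012],[1,0.4,0.3,-14.2,-0.012],[1,0.4,0.3,-14.2,-0.012],[1,0.4,0.3,-14.2,-0.012],[-1,0.4,0.3,-14.2,-0.012],[-1,0.4,0.3,-14.2,-0.012],[-1,0.4,0.3,-14.2,-0.012],[-1,0.4,0.3,-14.2,-0.012],[-1,0.4,0.3,-14.2,-0.012],[-1,0.4,0.3,-14.2,-0.012]]
  ],
  "force": 55
}}

```text
t: 2.45
tcp_pos: [407.7, 281.0, 172.8]
orientation: [0.0, -0.039, 0.999, 0.0]
ft_force: [-0.3, 0.5, 0.7]
finger_gap: 0.477
grip_force: 0.0
```

Call:
{"api": "servo_tool", "payload": {
  "deltas": [
    [[-1,0,0,0,0],[-1,0,0,0,0],[-1,0,0,0,0],[-1,0,0,0,0],[-1,0,0,0,0],[-1,0,0,0,0],[-1,0,0,0,0],[-1,0,0,0,0]]
  ]
}}

```text
t: 3.25
tcp_pos: [407.7, 281.0, 172.7]
orientation: [-0.0, -0.039, 0.999, -0.0]
ft_force: [0.7, 0.2, -0.9]
finger_gap: 0.247
grip_force: 55.0
```

Call:
{"api": "servo_tool", "payload": {
  "deltas": [
    [[-1,0,0,3,0],[-1,0,0,8,0],[-1,0,0,13,0],[-1,2,-4,17,-0.03],[-1,4.5,-8,17,-0.03],[-1,7,-12,17,-0.03],[-1,9.5,-16.5,17,-0.03],[-1,12,-21,17,-0.03],[-1,14,-25.5,17,-0.03],[-1,16,-29.5,17,-0.03],[-1,18,-33,17,-0.03],[-1,18,-33,17,-0.03]]
  ]
}}

```text
t: 4.45
tcp_pos: [588.9, -53.2, 341.8]
orientation: [-0.0, -0.022, 1.0, -0.0]
ft_force: [0.9, 1.8, -2.3]
finger_gap: 0.241
grip_force: 55.0
```

```bash
python3 - <<'E'
from h import *; import pickle
c=camera('wrist'); save(c,'w2.png',k=1.3); pickle.dump(c,open('w2.pkl','wb'))
o=get_obs();print(o['t'],o['tcp_pos'],o['orientation'],o['ft_force'])
E
```

```text
4.5 [588.1110411  -50.94197661 341.78996269] [-6.05450702e-04 -2.26124874e-02  9.99744102e-01  1.96974537e-04] [-0.22677535  1.38524253 -2.89095149]
```

View pics/w2.png

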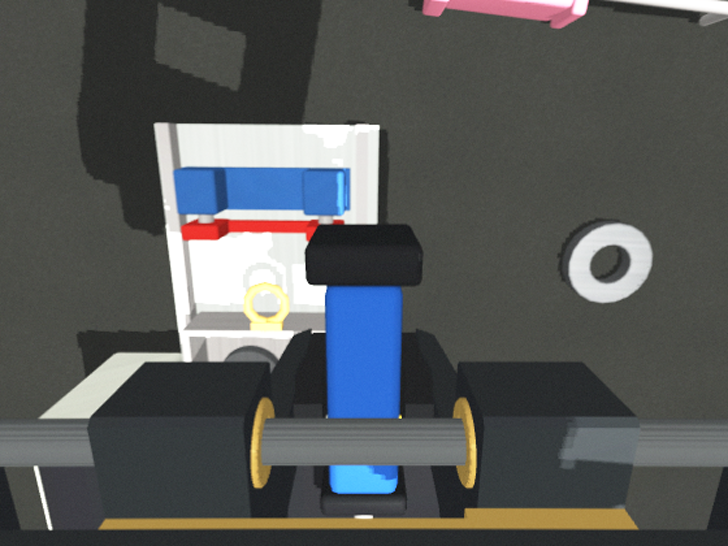

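The ring is clearly visible at (266,303), with the stop's red bar at y≈228 and the left rail running from (157,124) to (185,330).

```bash
python3 - <<'E'
from h import *; import pickle
c=pickle.load(open('w2.pkl','rb')); hsv=cv2.cvtColor(c['img'],cv2.COLOR_RGB2HSV).astype(int); P=pts(c)
H,S,V=hsv[...,0],hsv[...,1],hsv[...,2]
k=np.zeros(H.shape,bool); k[205:256,180:232]=1
b=k&(H>15)&(H<36)&(S>70); v,u=np.nonzero(b); q=onplane(c,np.c_[u,v],41)[:,:2].astype(np.float32)
print('n',len(u),u.min(),u.max(),v.min(),v.max(),np.median(P[b],0))
print('ring box',q.min(0),q.max(0))
# hole centre via contours
cs,h=cv2.findContours(b.astype(np.uint8),cv2.RETR_CCOMP,cv2.CHAIN_APPROX_NONE)
for cc,hh in zip(cs,h[0]):
    if len(cc)>12:
        w=onplane(c,cc[:,0,:],41)[:,:2].astype(np.float32); print('hole' if hh[3]>=0 else 'outer',len(cc),cv2.minEnclosingCircle(w),w.mean(0),w.min(0),w.max(0))
k=np.zeros(H.shape,bool); k[120:235,130:270]=1
r=k&((H<8)|(H>172))&(S>150); q=P[r]; v,u=np.nonzero(r); print('red',np.median(q,0)); w=onplane(c,np.c_[u,v],36)[:,:2].astype(np.float32); print(cv2.minAreaRect(w),w.min(0),w.max(0))
bl=k&(H>100)&(H<130)&(S>120)&(P[...,2]>35);v,u=np.nonzero(bl); w=onplane(c,np.c_[u,v],40)[:,:2].astype(np.float32);print('blocks',cv2.minAreaRect(w),w.min(0),w.max(0), 'z',np.median(P[bl],0))
l,n=__import__('scipy.ndimage',fromlist=['x']).label(bl)
for i in range(1,n+1):
    if (l==i).sum()>100: print(P[l==i].min(0),P[l==i].max(0),cv2.minAreaRect(P[l==i][:,:2].astype(np.float32)))
# left rail outer edge: white/dark boundary per row
e=[]
for row in range(105,240,3):
    g=V[row,90:180]; i=np.argmax(g>140); e.append((90+i,row))
w=onplane(c,e,20)[:,:2].astype(np.float32); f=cv2.fitLine(w,cv2.DIST_HUBER,0,.01,.01).ravel(); print('rail',f,f[1]/f[0])
# hook handle front black (rear end) sanity
h=(H>100)&(H<130)&(S>120); h[:,:240]=0;h[:220]=0;h[320:]=0;h[:,330:]=0
w=P[h]; print('handle',np.median(w,0),cv2.minAreaRect(w[:,:2].astype(np.float32)))
E
```

```text
n 318 187 221 217 253 [ 630.38245635 -117.52336829   40.52127238]
ring box [ 608.64606 -131.46855] [ 642.6269 -101.6788]
outer 120 ((626.64306640625, -117.04873657226562), 18.597442626953125) [ 626.7182   -116.314865] [ 608.64606 -131.46855] [ 642.6269 -101.6788]
hole 165 ((624.6393432617188, -116.28288269042969), 15.089497566223145) [ 625.51086 -117.0314 ] [ 609.5499  -130.56511] [ 637.6455  -101.68983]
red [ 575.37315668 -136.30320413   17.98906801]
((574.4808959960938, -118.84738159179688), (12.839356422424316, 104.24166870117188), 2.554407835006714) [ 565.8238  -170.74629] [583.14264 -66.9744 ]
blocks ((580.2058715820312, -115.76534271240234), (88.10986328125, 108.64778900146484), 2.090823173522949) [ 534.2842 -171.4052] [622.85693 -59.88384] z [551.52710194 -89.95281096  41.02227758]
[ 516.32515111 -171.37316814   35.06789593] [565.4700956  -55.9986314  322.87024246] ((542.5173950195312, -112.64445495605469), (29.957950592041016, 121.16780090332031), 10.92765998840332)
[516.32515111 -92.80277018  35.02764545] [561.97598304 -55.9986314  322.87024246] ((537.9583129882812, -77.02668762207031), (30.844202041625977, 51.85873794555664), 76.55572509765625)
[516.32515111 -64.7383379  201.47162663] [560.72612038 -55.9986314  322.87024246] ((538.5204467773438, -60.41350555419922), (7.194849491119385, 44.684749603271484), 87.8969955444336)
rail [ 9.9956250e-01  2.9576881e-02  5.7681458e+02 -1.8773613e+02] 0.029589826
handle [573.27258184 -53.36387483 206.97138047] ((557.2744140625, -55.497615814208984), (81.78202819824219, 24.91010856628418), 3.836521863937378)
```

Call:
{"api": "servo_tool", "payload": {
  "deltas": [
    [[-1,-4,-3,0,0],[-1,-8,-6,0,0],[-1,-9.3,-7.3,-2,0],[-1,-9.3,-7.3,-5,0],[-1,-9.3,-7.3,-8,0],[-1,-9.3,-7.3,-10.2,0],[-1,-9.3,-7.3,-11.2,0],[-1,-9.3,-7.3,-11.2,0],[-1,-9.3,-7.3,-11.2,0],[-1,-9.3,-7.3,-11.2,0]]
  ]
}}

```text
t: 5.5
tcp_pos: [495.0, -121.9, 231.9]
orientation: [0.001, -0.024, 1.0, -0.0]
ft_force: [0.4, -0.5, -1.2]
finger_gap: 0.246
grip_force: 55.0
```

```bash
python3 - <<'E'
from h import *; import pickle
for n in('top','scene'):
    c=camera(n); pickle.dump(c,open(n+'2.pkl','wb')); save(c,n+'2.png',(310,150,410,250) if n=='top' else (170,180,270,280),4)
    R=cv2.Rodrigues(np.array(c['rvec'],float))[0]
    for nm,p in(('tip',(624.7,-116.6,62)),('ring',(624.7,-116.6,41))):
        q=R@np.array(p)+np.array(c['tvec']).ravel(); s=q[:2]/q[2]; s=s*(1+c['k1']*(s@s)); uv=s*[c['fx'],c['fy']]+[c['cx'],c['cy']]
        print(n,nm,(uv-((310,150) if n=='top' else (170,180)))*4)
cv2.imwrite('pics/h2.png',np.hstack([cv2.imread('pics/top2.png'),cv2.imread('pics/scene2.png')]))
o=get_obs();print(o['t'],o['tcp_pos'],o['orientation'],o['ft_force'])
E
```

```text
top tip [193.5508613  109.28056333]
top ring [187.92623534 118.56238253]
scene tip [161.30597982 213.68056128]
scene ring [166.19605222 227.3143127 ]
5.6 [ 494.87217419 -121.9879333   231.57000005] [ 6.83657750e-04 -2.41718826e-02  9.99707516e-01 -3.66706957e-04] [-0.17723343  0.03027079 -1.67162227]
```

View pics/h2.png

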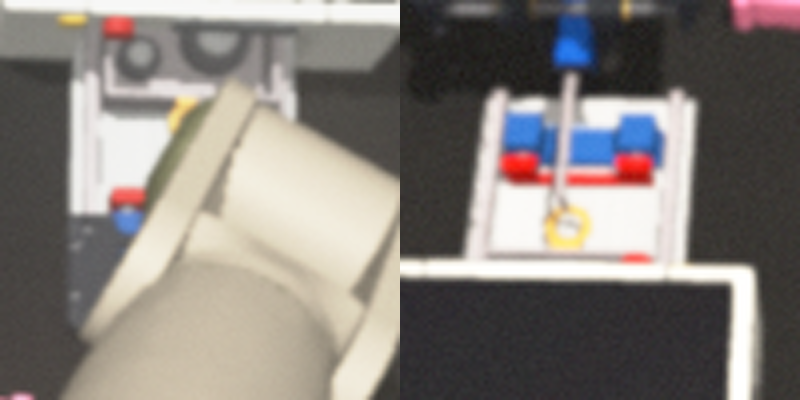

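The top view is hidden by the arm. In the scene view the ring is at (567,227), as predicted, and the tip is near (557,205). I'll zoom in on that.

```bash
python3 - <<'E'
from h import *; import pickle
c=pickle.load(open('scene2.pkl','rb')); save(c,'z2.png',(192,190,232,250),10)
R=cv2.Rodrigues(np.array(c['rvec'],float))[0]
def pr(p):
    q=R@np.array(p)+np.array(c['tvec']).ravel(); s=q[:2]/q[2]; s=s*(1+c['k1']*(s@s)); return ((s*[c['fx'],c['fy']]+[c['cx'],c['cy']]-[192,190])*10).round()
for dz in (0,26,29): print(dz,pr((624.7,-116.1,63.3+dz)))
print(pr((624.7,-116.6,41)), 'shank back',pr((554.7,-119.3,63.3+26)))
E
```

```text
0 [184. 432.]
26 [169. 388.]
29 [167. 383.]
[195. 468.] shank back [193. 152.]
```

View pics/z2.png

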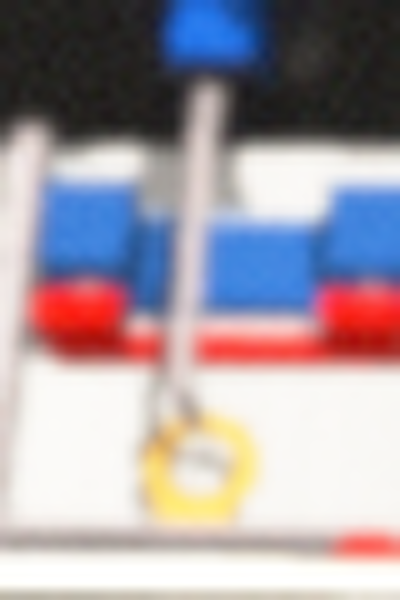

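The zoom shows the tip over the ring, within about 2 mm. I'll lower it gently.

Call:
{"api": "servo_tool", "payload": {
  "deltas": [
    [[-1,0.1,0,-0.6,-0.005],[-1,0.1,0,-1.2,-0.005],[-1,0.1,0,-1.7,-0.005],[-1,0.1,0,-2.0,-0.005],[-1,0.1,0,-2.2,-0.005],[-1,0.1,0,-2.4,-0.005],[-1,0.1,0,-2.5,-0.005],[-1,0.1,0,-2.5,-0.005]]
  ]
}}

```text
t: 6.4
tcp_pos: [495.7, -122.0, 205.7]
orientation: [-0.0, -0.022, 1.0, 0.0]
ft_force: [-0.3, 0.8, -1.9]
finger_gap: 0.243
grip_force: 55.0
```

Call:
{"api": "servo_tool", "payload": {
  "deltas": [
    [[-1,0,0,-0.3,0],[-1,0,0,-0.6,0],[-1,0,0,-0.9,0],[-1,0,0,-0.9,0]]
  ]
}}

```text
t: 6.8
tcp_pos: [495.6, -122.0, 196.2]
orientation: [-0.0, -0.022, 1.0, 0.0]
ft_force: [-0.7, 0.4, -1.9]
finger_gap: 0.244
grip_force: 55.0
```

```bash
python3 - <<'E'
from h import *; import pickle
c=camera('scene'); save(c,'z3.png',(192,190,232,250),10)
o=get_obs();print(o['t'],o['tcp_pos'],o['ft_force'],o['moment'])
E
```

```text
6.85 [ 495.66362589 -121.99062047  196.48104464] [ 1.21306143 -0.52708632 -2.46014184] [ 0.00609278 -0.01425803 -0.02021537]
```

View pics/z3.png

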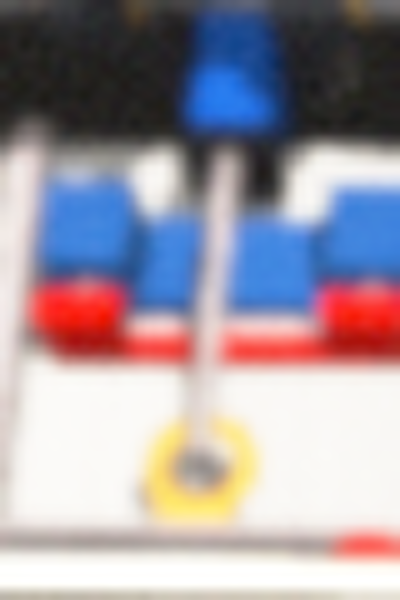

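The tip sits centred in the ring at (200,468). Now I'll drag.

Call:
{"api": "servo_tool", "payload": {
  "deltas": [
    [[-1,-0.3,-0.01,0,0],[-1,-0.6,-0.02,0,0],[-1,-0.9,-0.03,0,0],[-1,-1.2,-0.05,0,0],[-1,-1.5,-0.06,0,0],[-1,-1.8,-0.07,0,0],[-1,-2.1,-0.08,0,0],[-1,-2.4,-0.09,0,0],[-1,-2.7,-0.1,0,0],[-1,-3,-0.11,0,0]]
  ]
}}

```text
t: 7.85
tcp_pos: [465.5, -123.1, 196.8]
orientation: [0.0, -0.022, 1.0, -0.0]
ft_force: [3.9, 1.0, -2.3]
finger_gap: 0.246
grip_force: 55.0
```

Call:
{"api": "servo_tool", "payload": {
  "deltas": [
    [[-1,-0.3,-0.01,0,0],[-1,-0.6,-0.02,0,0],[-1,-0.9,-0.03,0,0],[-1,-1.2,-0.05,0,0],[-1,-1.5,-0.06,0,0],[-1,-1.8,-0.07,0,0],[-1,-2.1,-0.08,0,0],[-1,-2.4,-0.09,0,0]]
  ]
}}

```text
t: 8.65
tcp_pos: [441.5, -124.0, 196.7]
orientation: [0.0, -0.022, 1.0, -0.0]
ft_force: [2.8, -0.5, -1.9]
finger_gap: 0.242
grip_force: 55.0
```

```bash
python3 - <<'E'
from h import *
c=camera('scene'); save(c,'z4.png',(182,185,252,255),8)
o=get_obs();print(o['t'],o['tcp_pos'],o['ft_force'])
E
```

```text
8.7 [ 441.13452176 -123.96850793  196.65876392] [ 2.74410095  0.12578832 -1.54151562]
```

View pics/z4.png

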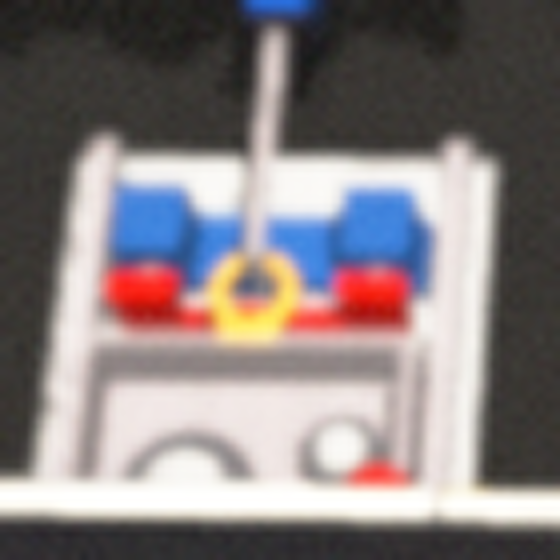

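The tray is nearly at the red plungers, with a small gap left at y≈325. From here I'll take fine steps.

Call:
{"api": "servo_tool", "payload": {
  "deltas": [
    [[-1,-0.12,0,0,0],[-1,-0.24,-0.01,0,0],[-1,-0.36,-0.01,0,0],[-1,-0.48,-0.02,0,0],[-1,-0.6,-0.02,0,0]]
  ]
}}

```text
t: 9.2
tcp_pos: [435.6, -124.2, 196.7]
orientation: [0.0, -0.022, 1.0, -0.0]
ft_force: [3.2, -0.1, -1.9]
finger_gap: 0.242
grip_force: 55.0
```

Call:
{"api": "servo_tool", "payload": {
  "deltas": [
    [[-1,-0.1,0,0,0],[-1,-0.2,-0.01,0,0],[-1,-0.3,-0.01,0,0]]
  ]
}}

```text
t: 9.5
tcp_pos: [432.6, -124.3, 196.7]
orientation: [0.0, -0.022, 1.0, -0.0]
ft_force: [2.8, 0.9, -1.9]
finger_gap: 0.24
grip_force: 55.0
```

Call:
{"api": "servo_tool", "payload": {
  "deltas": [
    [[-1,-0.1,0,0,0],[-1,-0.2,-0.01,0,0],[-1,-0.3,-0.01,0,0]]
  ]
}}

```text
t: 9.8
tcp_pos: [429.6, -124.4, 196.7]
orientation: [0.0, -0.022, 1.0, -0.0]
ft_force: [3.7, 0.4, -1.8]
finger_gap: 0.241
grip_force: 55.0
```

Call:
{"api": "servo_tool", "payload": {
  "deltas": [
    [[-1,-0.1,0,0,0],[-1,-0.2,-0.01,0,0]]
  ]
}}

```text
t: 10.0
tcp_pos: [427.6, -124.5, 196.7]
orientation: [0.0, -0.022, 1.0, -0.0]
ft_force: [3.9, -0.2, -0.7]
finger_gap: 0.244
grip_force: 55.0
```

Call:
{"api": "servo_tool", "payload": {
  "deltas": [
    [[-1,-0.1,0,0,0],[-1,-0.2,-0.01,0,0]]
  ]
}}

```text
t: 10.2
tcp_pos: [425.9, -124.7, 196.9]
orientation: [0.001, -0.022, 1.0, -0.0]
ft_force: [7.4, 0.9, -2.2]
finger_gap: 0.242
grip_force: 55.0
```

The tray has met the stop: force is up to 7.4 N. I'll continue in 1 mm steps.

Call:
{"api": "servo_tool", "payload": {
  "deltas": [
    [[-1,-0.1,0,0,0],[-1,-0.1,0,0,0]]
  ]
}}

```text
t: 10.4
tcp_pos: [425.1, -124.7, 197.0]
orientation: [0.001, -0.022, 1.0, -0.0]
ft_force: [8.3, 1.4, -3.0]
finger_gap: 0.249
grip_force: 55.0
```

Call:
{"api": "servo_tool", "payload": {
  "deltas": [
    [[-1,-0.1,0,0,0],[-1,-0.1,0,0,0]]
  ]
}}

```text
t: 10.6
tcp_pos: [424.1, -124.7, 197.0]
orientation: [0.001, -0.022, 1.0, -0.0]
ft_force: [8.8, 1.8, -3.5]
finger_gap: 0.239
grip_force: 55.0
```

Call:
{"api": "servo_tool", "payload": {
  "deltas": [
    [[-1,-0.1,0,0,0],[-1,-0.1,0,0,0]]
  ]
}}

```text
t: 10.8
tcp_pos: [423.1, -124.7, 197.0]
orientation: [0.001, -0.022, 1.0, -0.0]
ft_force: [8.6, 1.3, -2.7]
finger_gap: 0.247
grip_force: 55.0
```

Call:
{"api": "servo_tool", "payload": {
  "deltas": [
    [[-1,-0.05,0,0,0],[-1,-0.05,0,0,0]]
  ]
}}

```text
t: 11.0
tcp_pos: [422.7, -124.7, 197.0]
orientation: [0.001, -0.022, 1.0, -0.0]
ft_force: [8.0, 1.1, -3.0]
finger_gap: 0.248
grip_force: 55.0
```

Call:
{"api": "servo_tool", "payload": {
  "deltas": [
    [[-1,-0.05,0,0,0],[-1,-0.05,0,0,0]]
  ]
}}

```text
t: 11.2
tcp_pos: [422.2, -124.7, 197.0]
orientation: [0.001, -0.022, 1.0, -0.0]
ft_force: [9.0, 2.5, -2.3]
finger_gap: 0.247
grip_force: 55.0
```

Call:
{"api": "servo_tool", "payload": {
  "deltas": [
    [[-1,-0.04,0,0,0],[-1,-0.04,0,0,0]]
  ]
}}

```text
t: 11.4
tcp_pos: [421.8, -124.7, 197.0]
orientation: [0.001, -0.022, 1.0, -0.0]
ft_force: [8.5, 1.3, -3.2]
finger_gap: 0.247
grip_force: 55.0
```

Call:
{"api": "servo_tool", "payload": {
  "deltas": [
    [[-1,-0.04,0,0,0],[-1,-0.04,0,0,0]]
  ]
}}

```text
t: 11.6
tcp_pos: [421.5, -124.8, 197.1]
orientation: [0.001, -0.022, 1.0, -0.001]
ft_force: [9.6, 2.1, -3.0]
finger_gap: 0.245
grip_force: 55.0
```

Call:
{"api": "servo_tool", "payload": {
  "deltas": [
    [[-1,-0.04,0,0,0],[-1,-0.04,0,0,0]]
  ]
}}

```text
t: 11.8
tcp_pos: [421.3, -124.8, 197.2]
orientation: [0.002, -0.022, 1.0, -0.001]
ft_force: [12.1, 1.2, -3.2]
finger_gap: 0.243
grip_force: 55.0
```

Call:
{"api": "servo_tool", "payload": {
  "deltas": [
    [[-1,-0.04,0,0,0],[-1,-0.04,0,0,0]]
  ]
}}

```text
t: 12.0
tcp_pos: [421.1, -124.8, 197.2]
orientation: [0.002, -0.022, 1.0, -0.001]
ft_force: [13.0, 2.1, -3.9]
finger_gap: 0.246
grip_force: 55.0
```

Call:
{"api": "servo_tool", "payload": {
  "deltas": [
    [[-1,-0.03,0,0,0],[-1,-0.03,0,0,0]]
  ]
}}

```text
t: 12.2
tcp_pos: [421.0, -124.9, 197.3]
orientation: [0.003, -0.022, 1.0, -0.001]
ft_force: [14.8, 2.3, -4.5]
finger_gap: 0.244
grip_force: 55.0
```

The stop is solid: force rose to 14.8 N with almost no motion. I'll back off to the hole's centre and then lift out.

Call:
{"api": "servo_tool", "payload": {
  "deltas": [
    [[-1,0.2,0,0,0],[-1,0.5,0.02,0,0],[-1,0.75,0.02,0,0],[-1,0.75,0.02,0,0],[-1,0.75,0.02,0,0]]
  ]
}}

```text
t: 12.7
tcp_pos: [427.1, -124.3, 196.5]
orientation: [-0.0, -0.022, 1.0, 0.0]
ft_force: [-0.7, -0.5, -1.3]
finger_gap: 0.24
grip_force: 55.0
```

Call:
{"api": "servo_tool", "payload": {
  "deltas": [
    [[-1,0,0,0.4,0],[-1,0,0,0.9,0],[-1,0,0,1.5,0],[-1,0,0,2.5,0],[-1,0,0,4,0],[-1,0,0,7,0],[-1,0,0,11,0],[-1,0,0,13,0]]
  ]
}}

```text
t: 13.5
tcp_pos: [427.3, -124.4, 330.3]
orientation: [0.002, -0.022, 1.0, -0.001]
ft_force: [0.6, -0.1, -1.9]
finger_gap: 0.244
grip_force: 55.0
```

```bash
python3 - <<'E'
from h import *; import pickle
c=camera('scene'); pickle.dump(c,open('s5.pkl','wb')); save(c,'z5.png',(172,165,272,255),7)
hsv=cv2.cvtColor(c['img'],cv2.COLOR_RGB2HSV).astype(int); P=pts(c)
H,S,V=hsv[...,0],hsv[...,1],hsv[...,2]
k=np.zeros(H.shape,bool);k[205:245,185:245]=1
b=k&(H>15)&(H<36)&(S>80);v,u=np.nonzero(b);q=onplane(c,np.c_[u,v],41);print('ring',q.mean(0),q.min(0),q.max(0))
o=get_obs();print(o['t'],o['tcp_pos'],o['ft_force'],o['moment'],o['orientation'])
E
```

```text
ring [ 560.20227142 -118.94799749   41.        ] [ 545.20337655 -133.04331251   41.        ] [ 574.11873772 -104.42242547   41.        ]
13.55 [ 427.6788352  -124.53963982  332.10011392] [ 1.94224433 -0.89001512  2.0914154 ] [-0.02037657 -0.1153539  -0.00456392] [ 0.00329322 -0.02171179  0.99975658 -0.00212709]
```

View pics/z5.png

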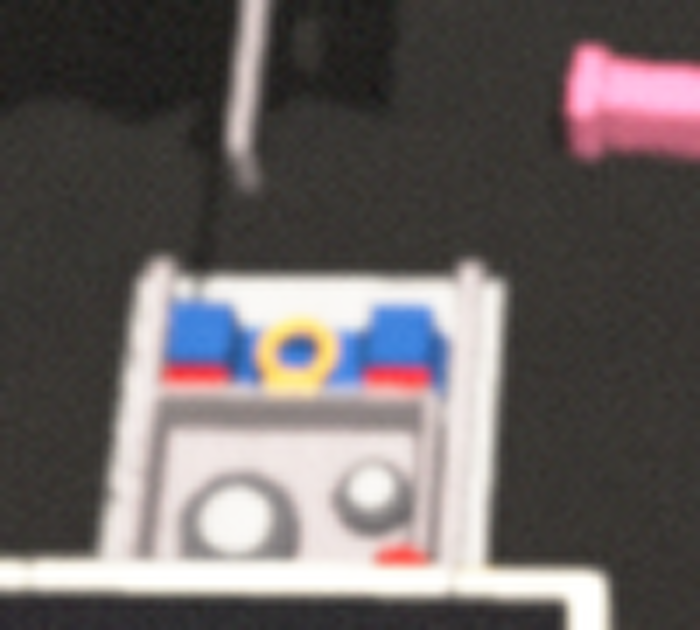

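The picture shows the hook free at (245,180), the ring at (298,355) empty, and the plungers pressed against their blocks. I'll return to the mat.

Call:
{"api": "servo_tool", "payload": {
  "deltas": [
    [[-1,0,2,0,0],[-1,-0.3,6,0,0.01],[-1,-0.6,10.5,0,0.02],[-1,-0.9,15,0,0.034],[-1,-1.2,20,0,0.034],[-1,-1.5,25,0,0.034],[-1,-1.8,30,0,0.034],[-1,-2,35,0,0.034],[-1,-2,39,0,0.034],[-1,-2,40.5,0,0.034],[-1,-2,40.5,0,0.034],[-1,-2,40.5,0,0.034]]
  ]
}}

```text
t: 14.75
tcp_pos: [407.3, 279.8, 326.4]
orientation: [-0.0, -0.039, 0.999, -0.0]
ft_force: [-0.4, -0.3, -2.0]
finger_gap: 0.245
grip_force: 55.0
```

Call:
{"api": "servo_tool", "payload": {
  "deltas": [
    [[-1,0,0.1,-3,0],[-1,0,0.1,-7,0],[-1,0,0.1,-10.5,0],[-1,0,0.1,-13,0],[-1,0,0.1,-14.2,0],[-1,0,0.1,-14.7,0],[-1,0,0.1,-15,0],[-1,0,0.1,-15.1,0],[-1,0,0.1,-15.2,0],[-1,0,0.1,-15.2,0]]
  ]
}}

```text
t: 15.75
tcp_pos: [407.4, 281.6, 175.2]
orientation: [0.0, -0.039, 0.999, 0.0]
ft_force: [-0.1, -0.5, -1.6]
finger_gap: 0.243
grip_force: 55.0
```

Call:
{"api": "servo_tool", "payload": {
  "deltas": [
    [[-1,0,0,-0.08,0],[-1,0,0,-0.16,0],[-1,0,0,-0.2,0],[-1,0,0,-0.2,0]]
  ]
}}

```text
t: 16.15
tcp_pos: [407.3, 281.6, 172.7]
orientation: [0.0, -0.039, 0.999, -0.0]
ft_force: [0.6, 0.7, -1.8]
finger_gap: 0.246
grip_force: 55.0
```

Call:
{"api": "servo_tool", "payload": {
  "deltas": [
    [[-1,0,0,-0.04,0],[-1,0,0,-0.08,0],[-1,0,0,-0.08,0]]
  ]
}}

```text
t: 16.45
tcp_pos: [407.3, 281.6, 172.7]
orientation: [0.0, -0.039, 0.999, -0.0]
ft_force: [-4.2, -2.3, 10.0]
finger_gap: 0.247
grip_force: 55.0
```

Contact with the mat. I'll release slowly and rise.

Call:
{"api": "servo_tool", "payload": {
  "deltas": [
    [[-1,0,0,0.05,0],[-0.3,0,0,0.05,0],[-0.3,0,0,0.05,0],[0,0,0,0.05,0],[0.3,0,0,0.05,0],[0.3,0,0,0.05,0],[0.5,0,0,0.05,0],[1,0,0,0.05,0],[1,0,0,0.05,0],[1,0,0,0.05,0],[1,0,0,0.05,0],[1,0,0,0.05,0]]
  ]
}}

```text
t: 17.65
tcp_pos: [407.3, 281.6, 172.4]
orientation: [-0.0, -0.039, 0.999, -0.0]
ft_force: [0.4, -1.0, -0.2]
finger_gap: 0.995
grip_force: 0.0
```

Call:
{"api": "servo_tool", "payload": {
  "deltas": [
    [[1,0,0,0,0],[1,0,0,0,0],[1,0,0,2,0],[1,0,0,6,0],[1,0,0,10,0],[1,0,0,14,0],[1,0,3,18,0],[1,-5,7,20,0],[1,-9,10,20,0],[1,-12,14,20,0],[1,-12,14,20,0]]
  ]
}}

```text
t: 18.75
tcp_pos: [284.4, 423.7, 372.8]
orientation: [0.0, -0.04, 0.999, 0.0]
ft_force: [0.4, 0.0, -0.6]
finger_gap: 0.999
grip_force: 0.0
```

```bash
python3 - <<'E'
from h import *
c=camera('top'); d=camera('scene'); save(c,'f1.png',(160,140,410,300),3)
o=get_obs();print(o['t'],o['tcp_pos'],o['ft_force'],o['finger_gap'])
for c,bx in((c,(175,180,235,295)),(d,(325,155,385,240))):
    hsv=cv2.cvtColor(c['img'],cv2.COLOR_RGB2HSV).astype(int);H,S=hsv[...,0],hsv[...,1]
    k=np.zeros(H.shape,bool);k[bx[1]:bx[3],bx[0]:bx[2]]=1
    b=k&(H>95)&(H<130)&(S>100);v,u=np.nonzero(b);print(b.sum(),onplane(c,np.c_[u,v],30).mean(0),np.median(pts(c)[b],0))
E
```

```text
18.85 [285.74901331 422.74496454 372.45176608] [0.97125521 0.54691061 0.40325735] 1.0007399036757503
263 [406.77973486 279.86834349  30.        ] [406.64105726 278.87726002  35.66448501]
199 [400.96632338 280.99986412  30.        ] [404.91912823 279.24198951  37.62563511]
```

View pics/f1.png

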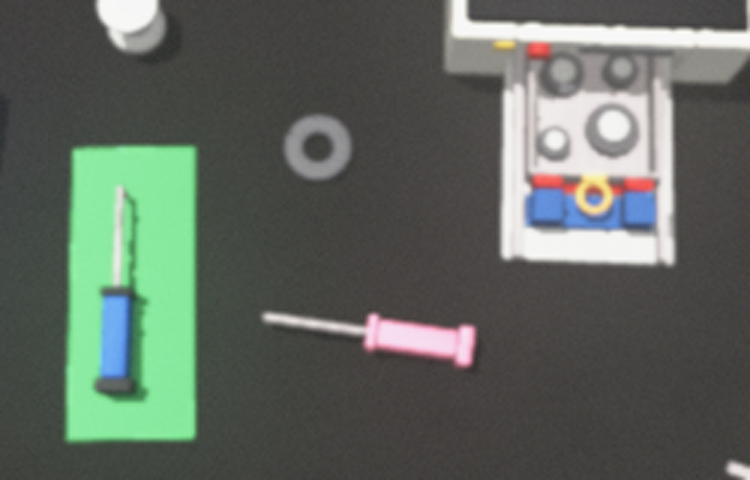

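The hook lies flat on the mat at (117,330), within about 1 mm of where it started. The tray is out against the home stop at (594,195).

```bash
python3 -c "
from workcell import hand_in
print(hand_in())"
```

```text
the job is handed in; nothing more can be done
None
```

The job is handed in: the tray is out with the red stop pushed home (measured pull peaked at about 15 N), and the hook lies flat on the mat within about 1 mm of where it started.

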